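# Push the cooling plate out over the end of the bench riser

### The job

Push the flat metal plate along the low grey riser, with the fingertips, without picking it up, until about a third of its length sticks out over the riser's end on the side of the empty rectangular tray, so that its edge can be taken from there. Leave it lying flat and still, roughly straight along the riser with the rest of it on the riser, do not let it fall, leave the things around it where they are, and finish with the robot clear of everything.

Things in the scene. Friction and masses are not known exactly. Their poses are not given: they have to be found in the camera images.
- riser: Low grey bench riser (the ledge), fixed to the bench: 160 mm deep (its x) by 360 mm long (its y), flat top 60 mm above the bench. Origin: centre of its underside, at bench height; z up, y along its length, so the ends of its top lie at y = +180 and -180 mm, both open. An upstand 8 mm thick and 15 mm high above the top runs along the whole +x edge (inner face at x = +72 mm); the -x edge is open.
- plate_center (a point): Centre (half-way up) of the loose flat aluminium cooling plate with 24 shallow dark wells on top, lying on the riser near its middle: 85 mm (its x) by 126 mm (its y, length) by 8 mm thick, about 0.23 kg. Its long side lies along the riser to within about 0.1 rad; z up. It slides with ordinary friction (needs about 1 to 3 N) and tips off the riser if more than half of it overhangs.
- tray: Empty open rectangular white plastic tray, 145 (its x) by 100 (its y) by 32 mm high, standing loose on the bench beyond one of the riser's two ends (either one), about 310 mm from the riser's centre. Origin: centre of its underside. It marks the end over which the plate must stick out; not to be moved.
- tub: Round white lidded tub, 104 mm across and 74 mm high, loose on the bench beyond the other end of the riser. Origin: centre of its underside. Leave alone.
- tipbox: Blue pipette tip box, 75 (its x) by 105 (its y) by 49 mm high, loose on the bench on the robot's side of the riser. Origin: centre of its underside. Leave alone.
- bottle: Amber bottle, 48 mm across and 95 mm high, loose on the bench on the far side of the riser. Origin: centre of its underside. Leave alone.
- plate: The same plate as plate_center, same axes; origin: centre of its underside.

How it is judged:
By the outcome, as a careful person would: the job done as asked, in the order asked, and still so for the second after the job is handed in, with the robot touching nothing.
It also fails if it takes over 37 s, if anything falls off the work surface, if the arm or the gripper's body presses on something with over 40 N, if the wrist force passes 120 N, or if a joint passes its speed limit or range.

### The arm

A 6-joint arm with a two-finger parallel gripper is mounted at the origin on the work surface. World frame = base frame: x ahead of the robot, y to its left, z up, the work surface at z = 0. Lengths are in mm, angles in rad, forces in N, time in s.
With the tool pointing down it reaches from about 275 to 1000 mm from the base axis. Payload 8.4 kg.
Tool frame: the origin (TCP) lies on the mounting face of the last link; the fingertips stand 173 mm ahead of it and the grasp point (between the pads) lies 155 mm ahead of it (env.tip_reach is the distance from the TCP to the fingertips, in mm); y points along the fingers, z is the direction in which the jaws open and shut, and the axes are right-handed (so a half turn about y gives the same grasp; the last joint's range is limited). The gripper opens to 85 mm and grips with 20 to 120 N. Pads are 22 mm wide; open, the fingers measure 114 mm over their backs; the gripper's body (76 mm by 85 mm) begins 54 mm behind the grasp point. The pads swing forward as they close: fully open they stand 13 mm farther back than shut.
Start: joints at [-1.277, 0.353, 1.633, -0, 1.155, -0.002], TCP at [182.19, -597.86, 404.681] pointing down, gripper open.
Joint ranges: [-2.63, 2.63], [-0.92, 2.1], [0.06, 2.66], [-1.3, 4.44], [0, 2.69], [-3.02, 3.02]. Speed limits (rad/s): [2.22, 2.22, 2.79, 3.14, 3.14, 3.14].

### API

Orientations are given as a unit quaternion [w, x, y, z].
In Python, from rig import env gives the robot as it stands. The module is installed in compiled form; this text tells all that it offers.
- The arm moves only by the tool apply_moves, never from a script. Its arguments are lists of equal length, an entry for each row: "xyz": the shift along the world's x, y, z in units of 0.8 m (1.0 is 0.8 m), a list of three; "rotation": the turn, a rotation vector about the world's x, y, z in units of 360 degrees (1.0 is 360 degrees), a list of three. In form: {"xyz": [[x, y, z], ...], "rotation": [[wx, wy, wz], ...]}. A call has exactly 5 rows; each row is the pose to reach, as a shift and turn from the pose commanded when the call began, turning the shorter way round; what a row does not reach only later rows make up. A row lasts 1/8 s, in which the tool goes at most 62.5 mm and 10.7 degrees, less where a joint would pass 70% of its speed; a pose out of reach is approached as far as the arm can. A call with a number of a shift or a turn outside -1 to 1 is refused whole. A call with a gripper value outside its range is refused whole. "fingers" is the gripper command: -1 is shut, 1 is fully open, values between are in proportion, set as the call begins (left out, the last holds). The fingers move at their own pace and stop on an object; the grip force is fixed at half the most. Time passes only in rows, so rows that repeat a pose let the fingers close, or fill a call up. It gives the time, the measured TCP pose, the force and the opening at its end, in the units of the state.
- env.get_obs(): the state, without advancing time (a new reading comes with each control period).
- env.grab_frame(name): name is "scene" or "top"; returns (picture, depth): 420x560x3 uint8, red, green, blue; 420x560 float32, mm along the optical axis (not along the pixel's ray), 0 where there is no reading.
- env.camera_params(name): a dict with "camera_matrix" (3x3 intrinsics, pixels), "origin" and "attitude" of the camera in the world. Camera axes: x right, y down, z forward; pixel columns grow to the right and rows downward; lengths in mm; the calibration is good to about 2 mm. A picture is of the moment at which its call begins. camera_params takes no time and is no camera call.
- env.job_done(): hands the job in, once; it reports no verdict.
Trained networks look in the newest picture that a camera, given by its name, has taken for a name from the list of things; names that differ only in an ending like _2 or _b are one class to them, and where a whole thing is asked for, a point or a joint stands for the part that bears it (a point fixed in the world has none). Each returns a list of dicts, best first, with "score" (0 to 1); they miss things now and then, are a little off and sometimes report something else, mostly with a low value. They report only what shows in the picture. A call takes as long as a camera call.
- env.masks_of(query, camera): "pixels" (420x560 bool, what is visible of it).
- env.pinpoint(query, camera): "xyz" ([x, y, z] in mm, in the coordinates of the camera as it stood for that picture, good to about 4 mm: a listed point, or the origin of a listed thing).
The state is a dict: "time_s": time; "joint_positions": joint angles; "qd": joint speeds; "joint_efforts": joint torques, N m; "tool_pos": TCP position; "eef_rot": TCP orientation; "contact_force": force on the tool from outside, world axes, zero at the start; "torque": the same for the moment, N m; "opening": finger opening in mm.
Only numpy, scipy, OpenCV 4.12 (cv2) and the standard library are available. Lean on these libraries where they do the work, as an engineer would, in place of code of your own. Each camera call takes 0.05 s, during which the arm holds its last target.

## Working session

There is one attempt and no reset: what is moved stays moved. The work goes in short steps, Python scripts to look and compute and a tool call to move; the robot and the scene stay as the last step left them, time stands still between calls to the robot, and variables do not carry over. Pictures are saved under pics/ and viewed, and the job is handed in when it is done.

Besides the shell and the picture viewer there is one more tool, called after "Request:" as a command line: name --argument value ..., lists and objects as JSON in quotes. apply_moves: Moves the arm, as the interface text tells. Its arguments: {"type":"object","properties":{"xyz":{"type":"array","items":{"type":"array","items":{"type":"number"}}},"rotation":{"type":"array","items":{"type":"array","items":{"type":"number"}}},"fingers":{"type":"number"}},"required":["xyz","rotation"]}

```bash
mkdir -p pics; cat > h.py <<'E'
import numpy as np, cv2
from rig import env
from scipy.spatial.transform import Rotation as R
def cam(n):
    p=env.camera_params(n); K=np.array(p["camera_matrix"]); o=np.array(p["origin"]); a=np.array(p["attitude"])
    M=a if a.shape==(3,3) else R.from_quat(a[[1,2,3,0]]).as_matrix()
    return K,o,M
def world(n,p):
    K,o,M=cam(n); return o+M@np.array(p)
def cloud(n,d):
    K,o,M=cam(n); v,u=np.mgrid[:420,:560]
    P=np.stack([(u-K[0,2])/K[0,0]*d,(v-K[1,2])/K[1,1]*d,d],-1)
    return P@M.T+o
def save(n,name):
    im,d=env.grab_frame(n); cv2.imwrite("pics/"+name,im[:,:,::-1]); return im,d
E
python3 - <<'E'
from h import *
np.set_printoptions(precision=1,suppress=True)
s=env.get_obs(); print(s["time_s"],s["tool_pos"],s["eef_rot"],s["contact_force"],s["opening"])
for n in ["top","scene"]:
    print(env.camera_params(n))
    im,d=save(n,n+"0.png"); np.save(n+"0.npy",cloud(n,d))
    for q in ["riser","plate_center","tray","tub","tipbox","bottle"]:
        r=env.pinpoint(q,n)
        print(n,q,[(round(x["score"],2),world(n,x["xyz"])) for x in r[:2]])
    for q in ["plate","riser"]:
        r=env.masks_of(q,n)
        if r:
            np.save(f"{n}_{q}.npy",r[0]["pixels"]); print(q,r[0]["score"],r[0]["pixels"].sum())
E
```

```text
0.0 [ 182.1 -597.6  404. ] [ 0.1 -0.1  0.7 -0.7] [ 0.6 -0.8  1.1] 85.62888008154522
{'camera_matrix': array([[469.3,   0. , 285.9],
       [  0. , 469.3, 206. ],
       [  0. ,   0. ,   1. ]]), 'origin': array([411.6,  10.5, 995.9]), 'attitude': array([-0.1,  0.7, -0.7,  0. ])}
top riser []
top plate_center [(0.63, array([554.7,  11.5,  64.5]))]
top tray [(0.91, array([493.2, 351.5,  -0.2]))]
top tub [(0.88, array([ 596.2, -258.5,   -2.1]))]
top tipbox [(0.69, array([401.2,  26.7,  -2.2]))]
top bottle [(0.85, array([689.2,  44.1,  -0.3]))]
plate 0.77 2639
riser 0.68 11873
{'camera_matrix': array([[425.8,   0. , 282.7],
       [  0. , 425.8, 204.2],
       [  0. ,   0. ,   1. ]]), 'origin': array([1239.7,  144.8,  605.4]), 'attitude': array([-0.3,  0.6,  0.7, -0.3])}
scene riser [(0.71, array([551.9,  41. ,  -2.8]))]
scene plate_center [(0.91, array([553.3,   9.7,  66.8]))]
scene tray [(0.89, array([487. , 349.9,   0.2]))]
scene tub [(0.76, array([ 591. , -259.6,    3.3]))]
scene tipbox [(0.74, array([398. ,  29.4,  -2.5]))]
scene bottle [(0.7, array([685.5,  42.1,  -1.8]))]
plate 0.7 1717
riser 0.62 7688
```

View pics/top0.png

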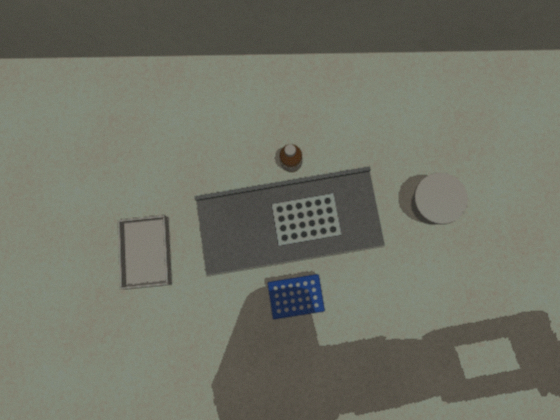

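View pics/scene0.png

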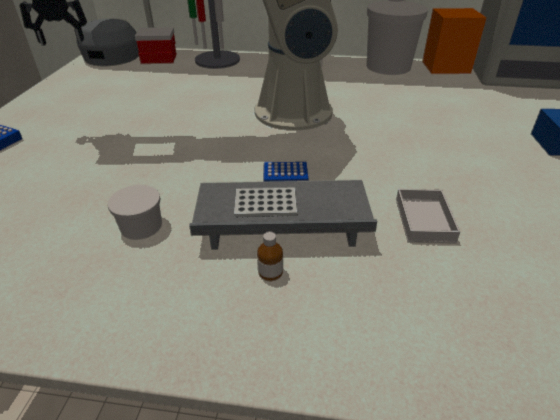

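```bash
python3 - <<'E'
from h import *
np.set_printoptions(precision=2,suppress=True)
for n in ["top","scene"]:
    W=np.load(n+"0.npy")
    for q,lo,hi in [("plate",62,76),("riser",54,66)]:
        m=np.load(f"{n}_{q}.npy"); P=W[m]; print(n,q,np.percentile(P[:,2],[5,25,50,75,95]))
        P=P[(P[:,2]>lo)&(P[:,2]<hi)]
        r=cv2.minAreaRect(P[:,:2].astype(np.float32)); print(r, len(P)); print(cv2.boxPoints(r))
    # riser all by height
    Q=W[(W[...,2]>53)&(W[...,2]<64)&(W[...,0]>430)&(W[...,0]<660)&(abs(W[...,1]-20)<230)]
    r=cv2.minAreaRect(Q[:,:2].astype(np.float32)); print("riser",r)
s=env.get_obs(); q=s["eef_rot"]; print(q, R.from_quat(np.array(q)[[1,2,3,0]]).as_matrix(), env.tip_reach, s["time_s"])
E
```

```text
top plate [64.55 66.3  67.51 68.65 70.17]
((553.4945678710938, 9.923736572265625), (85.28209686279297, 125.84757232666016), 9.815447807312012) 2621
[[500.75  64.66]
 [522.2  -59.35]
 [606.24 -44.81]
 [584.78  79.2 ]]
top riser [56.72 58.46 59.66 60.94 73.1 ]
((547.33837890625, 44.464080810546875), (155.61549377441406, 360.5902099609375), 9.61286735534668) 10926
[[ 440.52  209.23]
 [ 500.73 -146.29]
 [ 654.16 -120.31]
 [ 593.95  235.22]]
riser ((553.9877319335938, 5.241790771484375), (155.61402893066406, 440.4101257324219), 9.618447303771973)
scene plate [63.09 67.32 68.13 68.86 69.8 ]
((548.1598510742188, 9.016929626464844), (99.42729187011719, 125.63410949707031), 9.681568145751953) 1653
[[488.59  62.58]
 [509.72 -61.27]
 [607.73 -44.55]
 [586.6   79.3 ]]
scene riser [50.53 59.44 60.41 61.64 74.88]
((550.2515869140625, 44.87818908691406), (168.55833435058594, 359.6947021484375), 9.484655380249023) 5888
[[ 437.49  208.38]
 [ 496.76 -146.4 ]
 [ 663.01 -118.62]
 [ 603.74  236.15]]
riser ((555.7823486328125, 5.5352020263671875), (167.91232299804688, 440.3435974121094), 9.371631622314453)
[ 0.1 -0.1  0.7 -0.7] [[-0.96 -0.    0.29]
 [-0.29  0.   -0.96]
 [ 0.   -1.   -0.  ]] 173.4 0.9
```

The top picture shows the riser from about (197,197) to (383,245), the plate at (307,219), the tray at (146,251) on the +y end and the tub at (440,198). The networks and the depth fits agree on these. The riser is at (549,45) with yaw 9.6°. The plate sits at riser coordinates (-2,-35), so it needs to go about +194 mm. I'll push its rear edge with both fingertips half open.

Request:
apply_moves --xyz '[[0.032, 0.043, 0], [0.064, 0.086, 0], [0.097, 0.128, 0], [0.129, 0.171, 0], [0.161, 0.214, 0]]' --rotation '[[0, 0, 0.0154], [0, 0, 0.0307], [0, 0, 0.0461], [0, 0, 0.0614], [0, 0, 0.0768]]' --fingers 0

```text
time_s: 1.52
tool_pos: [311.7, -425.5, 404.8]
eef_rot: [-0.269, 0.269, -0.654, 0.654]
contact_force: [-0.4, 0.4, 0.1]
opening: 42.4
```

Request:
apply_moves --xyz '[[0.032, 0.043, 0], [0.064, 0.086, 0], [0.097, 0.128, 0], [0.129, 0.171, 0], [0.161, 0.214, 0]]' --rotation '[[0, 0, 0.0154], [0, 0, 0.0307], [0, 0, 0.0461], [0, 0, 0.0614], [0, 0, 0.0768]]'

```text
time_s: 2.15
tool_pos: [440.5, -254.3, 404.9]
eef_rot: [-0.418, 0.418, -0.57, 0.571]
contact_force: [-0.1, -0.4, 0.0]
opening: 42.9
```

Request:
apply_moves --xyz '[[0.032, 0.043, 0], [0.064, 0.086, 0], [0.097, 0.128, 0], [0.129, 0.171, 0], [0.161, 0.214, 0]]' --rotation '[[0, 0, 0.0154], [0, 0, 0.0307], [0, 0, 0.0461], [0, 0, 0.0614], [0, 0, 0.0768]]'

```text
time_s: 2.78
tool_pos: [569.3, -83.0, 404.8]
eef_rot: [0.542, -0.542, 0.454, -0.454]
contact_force: [0.7, 0.0, 0.4]
opening: 42.7
```

Request:
apply_moves --xyz '[[0, 0, -0.04], [0, 0, -0.09], [0, 0, -0.14], [0, 0, -0.18], [0, 0, -0.2]]' --rotation '[[0, 0, 0], [0, 0, 0], [0, 0, 0], [0, 0, 0], [0, 0, 0]]'

```text
time_s: 3.4
tool_pos: [568.1, -84.2, 243.1]
eef_rot: [-0.541, 0.542, -0.456, 0.454]
contact_force: [0.3, -0.3, 0.2]
opening: 42.7
```

```bash
python3 - <<'E'
from h import *
s=env.get_obs(); print(s["time_s"],s["tool_pos"],s["contact_force"])
im,d=save("scene","scene1.png"); cv2.imwrite("pics/scene1z.png",cv2.resize(im[130:290,120:420,::-1],None,fx=2.6,fy=2.6))
M=R.from_quat(np.array(s["eef_rot"])[[1,2,3,0]]).as_matrix(); print(M.round(3), np.degrees(np.arctan2(M[1,2],M[0,2])))
E
```

```text
3.4 [568.12537528 -84.17095302 243.0857435 ] [ 0.31226204 -0.28123242  0.2044124 ]
[[ 0.172 -0.002  0.985]
 [-0.985  0.     0.172]
 [-0.001 -1.    -0.002]] 9.892463312051506
```

View pics/scene1z.png

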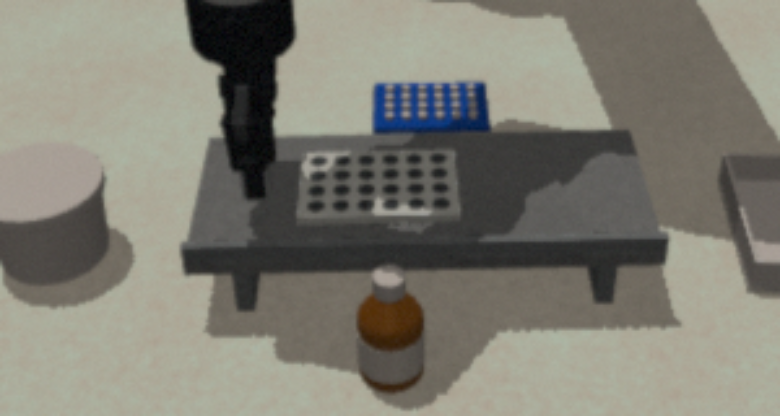

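The fingertips (crop 255,195) are behind the plate's rear edge (crop 300,190) with a clear gap. Next I feel down slowly for the riser top.

Request:
apply_moves --xyz '[[0, 0, -0.002], [0, 0, -0.004], [0, 0, -0.006], [0, 0, -0.007], [0, 0, -0.008]]' --rotation '[[0, 0, 0], [0, 0, 0], [0, 0, 0], [0, 0, 0], [0, 0, 0]]'

```text
time_s: 4.08
tool_pos: [568.7, -84.3, 238.5]
eef_rot: [0.541, -0.541, 0.455, -0.455]
contact_force: [-1.0, -0.8, 0.3]
opening: 42.4
```

Request:
apply_moves --xyz '[[0, 0, -0.001], [0, 0, -0.002], [0, 0, -0.003], [0, 0, -0.004], [0, 0, -0.004]]' --rotation '[[0, 0, 0], [0, 0, 0], [0, 0, 0], [0, 0, 0], [0, 0, 0]]'

```text
time_s: 4.7
tool_pos: [568.6, -84.3, 235.0]
eef_rot: [-0.541, 0.541, -0.455, 0.455]
contact_force: [0.2, 0.4, -0.2]
opening: 42.4
```

Request:
apply_moves --xyz '[[0, 0, -0.001], [0, 0, -0.002], [0, 0, -0.003], [0, 0, -0.004], [0, 0, -0.004]]' --rotation '[[0, 0, 0], [0, 0, 0], [0, 0, 0], [0, 0, 0], [0, 0, 0]]'

```text
time_s: 5.32
tool_pos: [568.6, -84.2, 231.8]
eef_rot: [-0.541, 0.541, -0.455, 0.455]
contact_force: [0.9, -0.1, 0.7]
opening: 42.6
```

Request:
apply_moves --xyz '[[0, 0, -0.001], [0, 0, -0.002], [0, 0, -0.003], [0, 0, -0.003], [0, 0, -0.003]]' --rotation '[[0, 0, 0], [0, 0, 0], [0, 0, 0], [0, 0, 0], [0, 0, 0]]'

```text
time_s: 5.95
tool_pos: [568.7, -84.3, 231.5]
eef_rot: [0.541, -0.541, 0.455, -0.455]
contact_force: [-7.4, 1.5, 23.8]
opening: 42.7
```

Contact with the riser came at TCP z 231.5. I raise about 3 mm, then push.

Request:
apply_moves --xyz '[[0, 0, 0.003], [0, 0, 0.006], [-0.0017, 0.01, 0.006], [-0.0034, 0.02, 0.006], [-0.005, 0.03, 0.006]]' --rotation '[[0, 0, 0], [0, 0, 0], [0, 0, 0], [0, 0, 0], [0, 0, 0]]'

```text
time_s: 6.58
tool_pos: [564.4, -59.6, 234.0]
eef_rot: [-0.541, 0.541, -0.455, 0.455]
contact_force: [-0.1, -1.8, -0.7]
opening: 42.6
```

Request:
apply_moves --xyz '[[-0.0017, 0.01, 0], [-0.0034, 0.02, 0], [-0.0051, 0.03, 0], [-0.0068, 0.04, 0], [-0.0085, 0.05, 0]]' --rotation '[[0, 0, 0], [0, 0, 0], [0, 0, 0], [0, 0, 0], [0, 0, 0]]'

```text
time_s: 7.2
tool_pos: [557.7, -19.7, 234.3]
eef_rot: [-0.541, 0.541, -0.455, 0.455]
contact_force: [-0.4, -0.9, -0.8]
opening: 42.2
```

```bash
cat > chk.py <<'E'
from h import *
import sys
C=np.array([549.3,44.7]); t=np.radians(9.6); B=np.array([[np.cos(t),np.sin(t)],[-np.sin(t),np.cos(t)]])
s=env.get_obs(); p=np.array(s["tool_pos"]); print("t",s["time_s"],"tool",p.round(1),"riserxy",(B@(p[:2]-C)).round(1),"F",np.round(s["contact_force"],1))
tag=sys.argv[1]
for n in ["top","scene"]:
    im,d=save(n,n+tag+".png"); W=cloud(n,d)
    cv2.imwrite(f"pics/{n}{tag}z.png",cv2.resize(im[130:290,100:420,::-1],None,fx=2.4,fy=2.4))
    for x in env.pinpoint("plate_center",n)[:1]:
        w=world(n,x["xyz"]); print(n,"pin",round(x["score"],2),w.round(1),(B@(w[:2]-C)).round(1))
    r=env.masks_of("plate",n)
    if r:
        m=r[0]["pixels"]; P=W[m]; P=P[(P[:,2]>62)&(P[:,2]<74)]
        Q=(P[:,:2]-C)@B.T; b=cv2.minAreaRect(Q.astype(np.float32)); print(n,"mask",round(r[0]["score"],2),len(P),np.round(b[0],1),np.round(b[1],1),round(b[2],1),"y1..99%",np.percentile(Q[:,1],[0.5,99.5]).round(1),"z",np.median(P[:,2]).round(1))
E
python3 chk.py 2
```

```text
t 7.2 tool [557.7 -19.7 234.3] riserxy [ -2.5 -64.9] F [-0.4 -0.9 -0.8]
top pin 0.73 [545.1  53.7  65.7] [-2.7  9.5]
top mask 0.94 787 [-0.8 19.7] [ 84.9 107.4] 0.4 y1..99% [-32.1  73.1] z 67.6
scene pin 0.68 [486.3 351.1   0.8] [-11.  312.7]
scene mask 0.68 1671 [-4.8 11.9] [127.6  99.3] 87.5 y1..99% [-51.1  73.6] z 68.2
```

The plate is moving straight, with its front edge at riser y ≈ 73. About 148 mm remains.

Request:
apply_moves --xyz '[[-0.002, 0.012, 0], [-0.004, 0.024, 0], [-0.006, 0.036, 0], [-0.008, 0.048, 0], [-0.01, 0.06, 0]]' --rotation '[[0, 0, 0], [0, 0, 0], [0, 0, 0], [0, 0, 0], [0, 0, 0]]'

```text
time_s: 8.12
tool_pos: [549.7, 28.5, 234.3]
eef_rot: [-0.541, 0.541, -0.455, 0.455]
contact_force: [0.8, -2.0, 1.0]
opening: 42.8
```

Request:
apply_moves --xyz '[[-0.002, 0.012, 0], [-0.004, 0.024, 0], [-0.006, 0.036, 0], [-0.008, 0.048, 0], [-0.01, 0.06, 0]]' --rotation '[[0, 0, 0], [0, 0, 0], [0, 0, 0], [0, 0, 0], [0, 0, 0]]'

```text
time_s: 8.75
tool_pos: [541.7, 76.3, 234.3]
eef_rot: [-0.541, 0.541, -0.455, 0.455]
contact_force: [0.5, -3.8, 1.9]
opening: 42.9
```

```bash
python3 chk.py 3
```

```text
t 8.75 tool [541.7  76.3 234.3] riserxy [-2.2 32.4] F [ 0.5 -3.8  1.9]
top pin 0.66 [532.6 151.3  66.1] [  1.3 107.9]
top mask 0.54 309 [-4.3 98.2] [59.2 26.7] 88.6 y1..99% [ 70.3 127.2] z 67.5
scene pin 0.59 [531.  150.4  64.2] [ -0.4 107.2]
scene mask 0.75 1549 [ -0.8 110.1] [ 87.3 127.7] 1.1 y1..99% [ 47.6 171.6] z 68.3
```

View pics/scene3z.png

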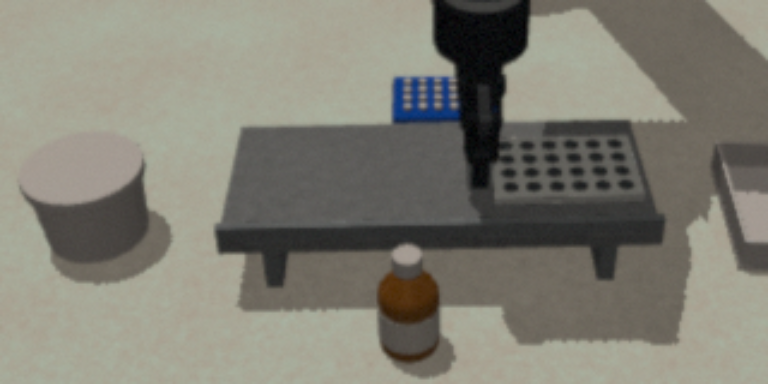

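The plate lies flat and straight against the fingertips, with its front (crop 645,195) near the riser's end (crop 655,205). One more push of about 50 mm, slowing at the end.

Request:
apply_moves --xyz '[[-0.0025, 0.015, 0], [-0.005, 0.03, 0], [-0.0075, 0.045, 0], [-0.0095, 0.056, 0], [-0.0105, 0.062, 0]]' --rotation '[[0, 0, 0], [0, 0, 0], [0, 0, 0], [0, 0, 0], [0, 0, 0]]'

```text
time_s: 9.68
tool_pos: [533.2, 126.1, 234.3]
eef_rot: [-0.541, 0.541, -0.455, 0.455]
contact_force: [0.2, -2.2, -0.2]
opening: 42.5
```

Request:
apply_moves --xyz '[[0, 0, 0], [0.001, -0.006, 0], [0.003, -0.016, 0], [0.005, -0.03, 0.01], [0.006, -0.035, 0.03]]' --rotation '[[0, 0, 0], [0, 0, 0], [0, 0, 0], [0, 0, 0], [0, 0, 0]]'

```text
time_s: 10.3
tool_pos: [538.2, 96.2, 258.8]
eef_rot: [-0.541, 0.541, -0.456, 0.455]
contact_force: [-0.2, 0.5, 0.2]
opening: 42.8
```

```bash
python3 chk.py 4
```

```text
t 10.3 tool [538.2  96.2 258.8] riserxy [-2.4 52.6] F [-0.2  0.5  0.2]
top pin 0.73 [520.7 202.2  65.5] [ -1.9 160.1]
top mask 0.9 612 [ -7.6 130. ] [42.3 68.1] 0.3 y1..99% [ 96.6 163.1] z 67.7
scene pin 0.57 [520.9 198.9  64. ] [ -2.3 156.8]
scene mask 0.64 1655 [ -1.5 158.5] [ 90.  126.7] 1.2 y1..99% [ 96.  220.7] z 68.3
```

View pics/scene4z.png

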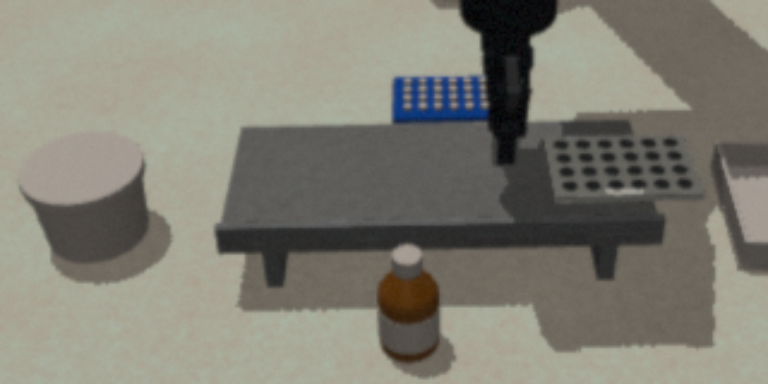

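The plate overhangs the end (riser edge crop 650,205; plate front crop 700,190). It lies flat, with its centre at riser y ≈ 159. Now I retreat upward and back, then do a final unobstructed check.

Request:
apply_moves --xyz '[[0, 0, 0.04], [0, 0, 0.1], [0, 0, 0.16], [0, -0.03, 0.2], [-0.01, -0.08, 0.22]]' --rotation '[[0, 0, 0], [0, 0, 0], [0, 0, 0], [0, 0, 0], [0, 0, 0]]'

```text
time_s: 11.22
tool_pos: [530.6, 33.6, 436.0]
eef_rot: [0.542, -0.541, 0.454, -0.455]
contact_force: [0.6, -0.3, -0.3]
opening: 42.8
```

Request:
apply_moves --xyz '[[-0.02, -0.06, 0], [-0.04, -0.12, 0], [-0.06, -0.18, 0], [-0.08, -0.24, 0], [-0.1, -0.3, 0]]' --rotation '[[0, 0, -0.015], [0, 0, -0.03], [0, 0, -0.045], [0, 0, -0.06], [0, 0, -0.075]]'

```text
time_s: 11.85
tool_pos: [449.5, -207.8, 434.0]
eef_rot: [0.419, -0.419, 0.569, -0.569]
contact_force: [0.3, 0.0, 1.1]
opening: 42.6
```

Request:
apply_moves --xyz '[[-0.02, -0.06, 0], [-0.04, -0.12, 0], [-0.06, -0.18, 0], [-0.07, -0.2, 0], [-0.07, -0.2, 0]]' --rotation '[[0, 0, -0.015], [0, 0, -0.03], [0, 0, -0.045], [0, 0, -0.05], [0, 0, -0.05]]'

```text
time_s: 12.48
tool_pos: [393.8, -367.0, 433.8]
eef_rot: [0.326, -0.326, 0.628, -0.627]
contact_force: [-0.4, 0.1, 0.2]
opening: 43.0
```

```bash
python3 chk.py 5; python3 - <<'E'
from h import *
for q in ["tray","tub","tipbox","bottle"]:
    print(q,[world("top",x["xyz"]).round(1) for x in env.pinpoint(q,"top")[:1]],[world("scene",x["xyz"]).round(1) for x in env.pinpoint(q,"scene")[:1]])
E
```

```text
t 12.475 tool [ 393.8 -367.   433.8] riserxy [-222. -380.] F [-0.4  0.1  0.2]
top pin 0.7 [524.1 198.1  66.1] [  0.8 155.4]
top mask 0.67 2653 [ -1.3 158.6] [127.1  87.2] 89.3 y1..99% [ 96.  221.1] z 67.6
scene mask 0.97 1663 [ -1.4 158.9] [ 89.3 126.7] 0.3 y1..99% [ 95.7 221.1] z 68.3
tray [array([4.955e+02, 3.524e+02, 3.000e-01])] [array([487.1, 350.1,  -1.8])]
tub [array([ 5.964e+02, -2.590e+02, -1.000e-01])] [array([ 595.1, -258.7,    3. ])]
tipbox [] [array([397.2,  33.7,  -1.2])]
bottle [array([691.6,  40.4,  -1. ])] [array([684.9,  40.2,  -1.2])]
```

View pics/top5.png

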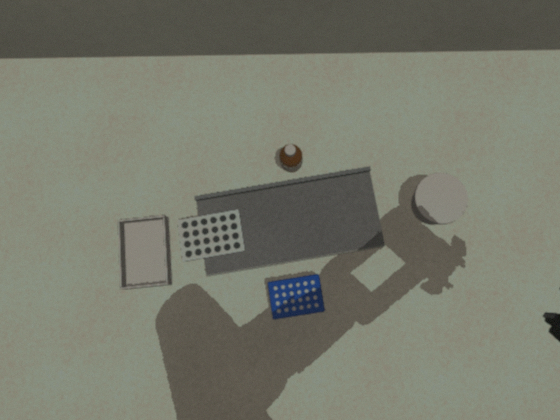

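The top view shows the plate from px 180 to 243, with the riser end at about px 200, so about a third overhangs. The other things are at the same pixels as before, and the gripper is away at the right edge.

```bash
python3 -c "
from rig import env
print(env.job_done())"
```

```text
the job is handed in; nothing more can be done
None
```

The plate now sticks out about 41 mm of its 126 mm length (about 33%) over the tray end of the riser. I pushed its rear edge about 194 mm with both half-open fingertips, backed off, lifted clear, and handed the job in after about 12.5 s.

**Plate:** In the last checks both cameras put its centre at riser y ≈ 159 mm. It was turned less than 1° from the riser's line, with its top at 68 mm, so it lies flat. I did not compare two late pictures to confirm it was still. The estimates before and after the retreat agreed to about 1 mm.

**Other things:** The tray, tub, tip box and bottle stand at the same pixels as before, and their measured positions agree within about 5 mm.

**Forces:** I measured about 24 N when the fingertips touched the riser top to set their height. During the push the readings were under 5 N.

**Checks that missed or disagreed:**
- The scene camera once took the tray for the plate's centre.
- It found no plate centre in the last picture.
- The top camera's last plate-centre point read 155 mm, against 159 mm from the outlines.
- The top camera missed the tip box in the last picture, though it is plainly visible there, unmoved.

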